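# Start the crank bolt in the threaded boss

### The job

Pull the crank bolt out of its red holder and set it upright in the threaded boss, so that it rides on the thread's rim with its crank pointing along the boss's +x side (the side with the raised lug on the base plate). Turn it backward (anticlockwise seen from above) by its red crank handle until it drops into the thread's mouth, then forward (clockwise) one full turn so that it is started, and finish while still gripping the crank handle: do not let go. Leave the other things on the bench where they are.

Things in the scene. Friction and masses are not known exactly. Their poses are not given: they have to be found in the camera images.
- boss: Threaded boss fixed to the bench: blue base plate 110 (x) x 75 x 12 mm, on it a round blue nut 57 mm across with an upright bore 16 mm wide. Origin on the bore's axis at bench height. A 16 mm blue lug on the plate, 36 mm from the axis, marks +x. Single right-hand thread, 12 mm down per clockwise turn, 1.7 mm vertical play. Readings are of the plate.
- boss_top (a point): Bore axis, 80 mm up. The bright top rim (75 to 80 mm up) is a ramp for the bolt's pin. Anticlockwise the pin climbs 1.4 mm per 90 degrees, then drops 9 to 10 mm into the thread's mouth; beyond it a yellow stop, 86 mm high, blocks (30 degrees of play). The mouth's middle is 52 to 98 degrees anticlockwise of boss +x (varies, not given): from crank along +x, it drops after 30 to 95 degrees.
- holder: Red round holder fixed to the bench, 48 mm across, 52 mm high, on a black 72 mm foot; the bolt stands in its 16 mm wide, 46 mm deep hole (floor 6 mm above the bench). Origin on its axis at bench height.
- bolt_hub (a point): Crank bolt axis, 119 mm above its tip, half-way up its steel hub (22 mm across, standing 34 mm above the crank arm). z up the bolt, x from axis to handle. Shaft 14 mm, tapered tip; a brass pin 5 mm thick sticks out 17.5 mm on the +x side, 52 mm above the tip. Bolt 0.33 kg, balanced. Height: 125 mm in holder, 143 to 149 on rim, 138 to 139 after the drop, 126 to 128 one turn on. May lean 3 degrees.
- bolt_handle (a point): Middle of the red crank handle, an upright 16 mm cylinder, 46 mm high, 55 mm from the bolt's axis (+x), 7 mm above the hub point; its foot is on the 8 mm thick, 15 mm wide crank arm. A balance ball (25 mm) is 36 mm out at -x. It spins on its own axis: grip it with fixed yaw and lead it round. A tight grip carries the bolt and stops the drop; with fingers loose about it the bolt drops by itself.
- crank_grip: The same red handle; origin at its foot (102.5 mm above the bolt's tip), z up; its yaw means nothing.
- pliers: Bystander: red-handled pliers lying on the bench, 150 mm long along x, 60 mm wide. Origin under the pivot.
- mobile: Bystander: black mobile phone, 75 x 150 x 9 mm, lying flat.
- notebook: Bystander: notebook, 150 x 210 x 12 mm, lying flat.
- marker: Bystander: blue marker pen lying on the bench, 126 mm long, 16 mm thick.
- tape: Bystander: yellow roll of tape lying flat, 90 mm in diameter, 20 mm high.
There are look-alikes about, which are no part of the job. Leave any orange or pink look-alike of the part that bears bolt_hub alone.

How it is judged:
By the outcome, as a careful person would: the job done as asked, in the order asked, and still so for the second after the job is handed in, while the arm keeps its last pose, push and grip.
It also fails if it takes over 67 s, if anything falls off the work surface, if the arm or the gripper's body presses on something with over 40 N, if the wrist force passes 120 N, or if a joint passes its speed limit or range.

### The arm

A 6-joint arm with a two-finger parallel gripper is mounted at the origin on the work surface. World frame = base frame: x ahead of the robot, y to its left, z up, the work surface at z = 0. Lengths are in mm, angles in rad, forces in N, time in s.
With the tool pointing down it reaches from about 225 to 725 mm from the base axis. Payload 3.1 kg.
Tool frame: the origin (TCP) lies on the mounting face of the last link; the fingertips stand 173 mm ahead of it and the grasp point (between the pads) lies 155 mm ahead of it (r.nose_length is the distance from the TCP to the fingertips, in mm); z points along the fingers, y is the line along which they close (so a half turn about z gives the same grasp; the last joint's range is limited). The gripper opens to 85 mm and grips with 20 to 120 N. Pads are 22 mm wide; open, the fingers measure 114 mm over their backs; the gripper's body (76 mm by 85 mm) begins 54 mm behind the grasp point. The pads swing forward as they close: fully open they stand 13 mm farther back than shut.
Start: joints at [1.117, 0.048, 0.099, 1.622, 0, 1.443], TCP at [168.042, 497.373, 404.712] pointing down, gripper open.
Joint ranges: [-2.91, 2.91], [-0.99, 1.94], [-1.21, 1.42], [-2.12, 2.29], [-1.49, 1.47], [-3.14, 3.14]. Speed limits (rad/s): [2.79, 2.79, 3.14, 3.14, 3.14, 3.14].

### API

Orientations are given as a unit quaternion [w, x, y, z].
In Python, from plant import r gives the robot as it stands.
- The arm moves only by the tool carry_out, never from a script. Its argument "deltas" is a list of rows, each an object with "xyz": the shift along the tool's x, y, z normalised to -1 to 1, where 1 is 0.3 m, a list of three; "turn": the turn about the tool's z normalised to -1 to 1, where 1 is 180 degrees. A call has 1 to 20 rows; each row is the pose to reach, as a shift and turn from the pose commanded when the call began, along the tool's axes at that moment, turning the shorter way round; what a row does not reach only later rows make up. A row lasts 1/12 s, in which the tool goes at most 41.7 mm and 7.16 degrees, less where a joint would pass 70% of its speed; a pose out of reach is approached as far as the arm can. A call with a number of a shift or a turn outside -1 to 1 is refused whole. A call with a gripper value outside its range is refused whole. "gripper" is the gripper command: -1 is fully open, 1 is shut, values between are in proportion, set as the call begins (left out, the last holds). The fingers move at their own pace and stop on an object; "grip_force" is the grip in N (left out, the last holds). Time passes only in rows, so rows that repeat a pose let the fingers close. It gives the time, the measured TCP pose, the force, the opening and the grip force at its end, in the units of the state.
- r.get_state(): the state, without advancing time (a new reading comes with each control period).
- r.read_camera(name): name is "scene" or "top" or "wrist"; returns a dict with "img" (420x560x3 uint8, red, green, blue), "depth" (420x560 float32, mm along the optical axis (not along the pixel's ray), 0 where there is no reading), "K" (3x3 intrinsics, pixels), "R" (3x3) and "t" (3): a world point X has camera coordinates R X + t; the wrist camera has in their place "mount" (4x4, takes a point from camera to tool coordinates, whose origin is the TCP and whose axes are the flange's). Camera axes: x right, y down, z forward; pixel columns grow to the right and rows downward; lengths in mm; the calibration is good to about 2 mm. A picture is of the moment at which its call begins: read the wrist's pose just before it.
- r.hand_in(): hands the job in; it is judged then, once.
Trained networks look in a picture, given as the dict that the camera call returned (one of the last four; its "shot" number tells which), for a name from the list of things; names that differ only in an ending like _2 or _b are one class to them, and where a whole thing is asked for, a point or a joint stands for the part that bears it (a point fixed in the world has none). Each returns a list of dicts, best first, with "score" (0 to 1); they miss things now and then, are a little off and sometimes report something else, mostly with a low value. They report only what shows in the picture. A call takes as long as a camera call. They do not tell look-alikes from the thing itself.
- r.recognise(picture, thing): "position" ([x, y, z] in mm, in world coordinates, good to about 4 mm: the middle of the surface that is visible of it).
- r.masks_of(picture, thing): "region" (420x560 bool, what is visible of it).
- r.tip_of(picture, thing): "position" ([x, y, z] in mm, in world coordinates, good to about 4 mm: a listed point, or the origin of a listed thing).
The state is a dict: "t": time; "qpos": joint angles; "qd": joint speeds; "joint_efforts": joint torques, N m; "tcp_pos": TCP position; "eef_rot": TCP orientation; "wrist_force": force on the tool from outside, world axes, zero at the start; "moment": the same for the moment, N m; "gripper_width": finger opening in mm; "gripper_force": force on a finger pad.
Only numpy, scipy, OpenCV 4.12 (cv2) and the standard library are available. Lean on these libraries where they do the work, as an engineer would, in place of code of your own. Each camera call takes 0.05 s, during which the arm holds its last target. There are 200 camera calls.

## Working session

There is one attempt and no reset: what is moved stays moved. The work goes in short steps, Python scripts to look and compute and a tool call to move; the robot and the scene stay as the last step left them, time stands still between calls to the robot, and variables do not carry over. Pictures are saved under pics/ and viewed, at most 10 in all, crops included, and the job is handed in when it is done.

Besides the shell and the picture viewer there is one more tool, called after ">>>" by a JSON object that holds its "fn" and its "kwargs", one argument or row to a line. carry_out: Moves the arm, as the interface text tells. Scaled input: -1 to 1 covers 0.3 m each way for a shift and 180 degrees each way for a turn. Its arguments: {"type":"object","properties":{"deltas":{"type":"array"},"gripper":{"type":"number"},"grip_force":{"type":"number"}},"required":["deltas"]}

```bash
mkdir -p pics; ls
cat > h.py <<'E'
from plant import r
import numpy as np, cv2
def save(p,n,crop=None,s=1):
    im=p["img"][:,:,::-1]
    if crop: im=im[crop[1]:crop[3],crop[0]:crop[2]]
    cv2.imwrite("pics/"+n,cv2.resize(im,None,fx=s,fy=s,interpolation=cv2.INTER_CUBIC))
def proj(p,X): 
    c=p["R"]@np.array(X)+p["t"]; u=p["K"]@c; return (u[:2]/u[2]).round()
def world(p):
    K=p["K"]; v,u=np.indices(p["depth"].shape); d=p["depth"]
    c=np.stack([(u-K[0,2])/K[0,0]*d,(v-K[1,2])/K[1,1]*d,d],-1)
    return (c-p["t"])@p["R"]
E
python3 - <<'E'
from h import *
for n in("scene","top"):
    p=r.read_camera(n); save(p,n+"1.png")
    for k in["boss","boss_top","holder","bolt_hub","bolt_handle","crank_grip"]:
        for d in r.tip_of(p,k)[:4]: print(n,k,np.round(d["position"]),round(d["score"],2),proj(p,d["position"]))
s=r.get_state();print(s["t"],s["tcp_pos"],s["eef_rot"],s["gripper_width"],s["gripper_force"])
E
```

```text
pics
scene boss [ 553. -160.   -1.] 0.59 [190. 251.]
scene holder [571. 172.   0.] 0.7 [319. 252.]
scene holder [638.  -7.   3.] 0.59 [249. 278.]
scene bolt_hub [562. 321. 114.] 0.91 [385. 223.]
scene bolt_hub [284. 440. 117.] 0.6 [409. 136.]
scene bolt_hub [568. 176. 126.] 0.57 [324. 225.]
scene bolt_handle [236. 408. 127.] 0.77 [395. 121.]
scene bolt_handle [585. 371. 126.] 0.73 [409. 227.]
scene bolt_handle [620. 155. 136.] 0.61 [317. 242.]
scene crank_grip [588. 370. 102.] 0.66 [407. 234.]
scene crank_grip [241. 405. 100.] 0.62 [392. 129.]
scene crank_grip [624. 159. 109.] 0.52 [319. 250.]
top boss [ 556. -159.    1.] 0.82 [378. 195.]
top boss_top [ 293. -227.   -1.] 0.63 [407. 304.]
top boss_top [ 552. -159.   79.] 0.58 [385. 191.]
top holder [568. 171.  -7.] 0.7 [243. 187.]
top holder [644.  -9.  -3.] 0.66 [317. 159.]
top holder [617. 158. 130.] 0.31 [246. 155.]
top bolt_hub [566. 170. 128.] 0.93 [240. 178.]
top bolt_hub [558. 320. 117.] 0.82 [172. 181.]
top bolt_hub [278. 438. 120.] 0.79 [110. 310.]
top bolt_handle [594. 371. 129.] 0.88 [148. 164.]
top bolt_handle [617. 158. 131.] 0.79 [246. 155.]
top bolt_handle [238. 400. 122.] 0.59 [126. 329.]
top crank_grip [586. 367. 103.] 0.52 [153. 169.]
top crank_grip [240. 406. 104.] 0.43 [126. 328.]
top crank_grip [622. 156. 110.] 0.38 [248. 155.]
0.7 [168.03609315 497.39331591 404.76238546] [-5.57590062e-06  1.62166752e-01  9.86763366e-01  5.45582224e-05] 85.42504837103438 0.0
```

View pics/top1.png

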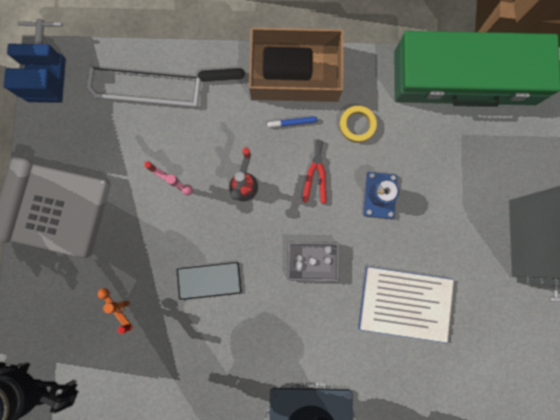

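View pics/scene1.png

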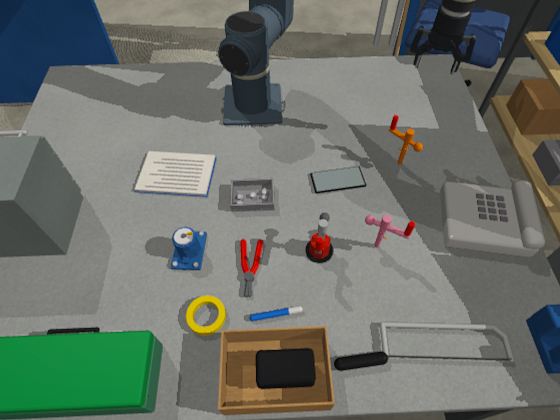

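Candidates in the top picture are the steel bolt in the red holder at (240,180), the pink one at (172,181) and the orange one at (110,310). The steel one fits, since it stands in the holder and isn't orange or pink. I'll confirm it in an enlarged crop and measure it along with the boss.

Run:
```python
from h import *
p=r.read_camera("top"); s=r.read_camera("scene")
a=[cv2.resize(q["img"][y:y+75,x:x+75,::-1],(380,290) if 0 else (290,290),interpolation=cv2.INTER_CUBIC) for q,x,y in((p,205,135),(s,282,195),(p,345,155),(s,155,210))]
cv2.imwrite("pics/c.png",np.vstack([np.hstack(a[:2]),np.hstack(a[2:])]))
np.set_printoptions(suppress=True,precision=1)
for n,q in(("top",p),("scene",s)):
    W=world(q); im=q["img"].astype(int); R,G,B=im[...,0],im[...,1],im[...,2]
    blue=(B>R+35)&(B>G+20)
    near=lambda x,y,d:(np.hypot(W[...,0]-x,W[...,1]-y)<d)
    m=blue&near(553,-160,85)&(W[...,2]>5)&(W[...,2]<18)
    pts=W[m][:,:2].astype(np.float32); print(n,"plate",len(pts),cv2.minAreaRect(pts))
    m=blue&near(553,-160,85)&(W[...,2]>18)&(W[...,2]<45); print("lug?",W[m].mean(0),m.sum())
    m=near(553,-160,60)&(W[...,2]>70); print("top",W[m].mean(0),np.percentile(W[m],[3,97],axis=0),m.sum())
    red=(R>G+60)&(R>B+60)
    m=red&near(600,165,80)&(W[...,2]>100);print("handle",W[m].mean(0),np.percentile(W[m],[3,97],axis=0),m.sum())
    m=near(568,171,17)&(W[...,2]>110);print("hub",W[m].mean(0),np.percentile(W[m],[3,97],axis=0),m.sum())
    m=red&near(568,171,40)&(W[...,2]>40)&(W[...,2]<60);print("holder",W[m].mean(0),np.percentile(W[m],[3,97],axis=0),m.sum())
```

```text
top plate 590 ((553.5953369140625, -162.2911376953125), (73.84349822998047, 108.17671203613281), 85.27029418945312)
lug? [ 564.4 -147.    26.5] 59
top [ 552.9 -162.5   75.5] [[ 528.4 -188.1   70.4]
 [ 577.  -137.5   82.4]] 410
handle [619.8 157.8 150.4] [[572.6 150.  114.8]
 [629.5 176.1 155.2]] 42
hub [568.4 170.3 133.5] [[559.6 161.  113.1]
 [580.  179.4 140.1]] 99
holder [565.3 165.7  51.4] [[546.7 149.4  47.2]
 [586.2 193.8  55.7]] 160
scene plate 475 ((556.1991577148438, -160.87841796875), (75.0191879272461, 109.05319213867188), 85.61351013183594)
lug? [ 579.5 -154.    29.3] 169
top [ 557.1 -161.3   75. ] [[ 530.8 -185.7   70.3]
 [ 580.2 -136.3   81.8]] 314
handle [626.3 158.2 137.6] [[590.6 150.9 106.9]
 [632.  166.2 154. ]] 99
hub [574.8 171.4 129.7] [[562.7 161.8 111.4]
 [581.9 181.3 138.2]] 109
holder [571.9 173.   50.7] [[549.9 149.6  42.4]
 [591.2 194.1  54.8]] 176
```

View pics/c.png

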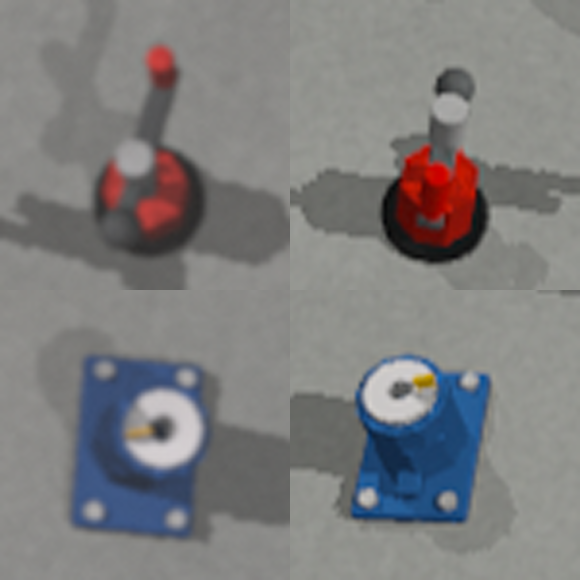

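The crop shows the steel bolt with its red handle in the red holder (crop about 150,150). The boss's lug shows on the near side in the scene view, so boss +x is at about −4.7° in world, and the yellow stop is towards +y. Next I move above the holder and look with the wrist camera.

```bash
cat >> h.py <<'E'
from scipy.spatial.transform import Rotation as Ro
def pose():
    s=r.get_state(); q=s["eef_rot"]; return s,np.array(s["tcp_pos"]),Ro.from_quat([q[1],q[2],q[3],q[0]]).as_matrix()
def go(g,yaw,verbose=1):
    "g: grasp point world; yaw: world angle (deg) of tool y"
    s,t,R=pose(); cur=np.degrees(np.arctan2(R[1,1],R[0,1]))
    d=R.T@(np.array(g)+[0,0,155]-t)/300; tu=(-(yaw-cur)+180)%360-180
    if verbose: print("t%.1f"%s["t"],"xyz",d.round(4),"turn",round(tu/180,4),"cur grasp",(t-[0,0,155]).round(1),"yaw",cur.round(1))
    return d,tu/180
def wrist():
    s,t,R=pose(); p=r.read_camera("wrist"); M=np.array(p["mount"]); 
    T=np.eye(4); T[:3,:3]=R; T[:3,3]=t; C=np.linalg.inv(T@M); p["R"]=C[:3,:3]; p["t"]=C[:3,3]; return p
E
python3 - <<'E'
from h import *
go([568,171,265],76); print(np.round(r.read_camera("wrist")["mount"],2))
E
```

```text
t0.8 xyz [-1.6113 -0.604  -0.051 ] turn -0.0259 cur grasp [168.  497.4 249.7] yaw 71.3
[[ 0.   -0.95 -0.32 82.86]
 [ 1.    0.    0.   -0.23]
 [-0.   -0.32  0.95 29.98]
 [ 0.    0.    0.    1.  ]]
```

>>> {"fn": "carry_out", "kwargs": {
  "deltas": [
    {"xyz": [-0.81,-0.3,-0.05],"turn": -0.026},
    {"xyz": [-0.81,-0.3,-0.05],"turn": -0.026},
    {"xyz": [-0.81,-0.3,-0.05],"turn": -0.026},
    {"xyz": [-0.81,-0.3,-0.05],"turn": -0.026},
    {"xyz": [-0.81,-0.3,-0.05],"turn": -0.026},
    {"xyz": [-0.81,-0.3,-0.05],"turn": -0.026},
    {"xyz": [-0.81,-0.3,-0.05],"turn": -0.026}
  ]
}}

```text
t: 1.43
tcp_pos: [373.2, 331.0, 420.0]
eef_rot: [0.002, 0.125, 0.992, -0.001]
wrist_force: [-0.2, 1.1, 0.5]
gripper_width: 85.7
gripper_force: 0.0
```

Run:
```python
from h import *
go([568,171,265],76)
```

```text
t1.4 xyz [-0.7612 -0.356   0.0028] turn -0.0019 cur grasp [373.2 331.  265. ] yaw 75.7
```

>>> {"fn": "carry_out", "kwargs": {
  "deltas": [
    {"xyz": [-0.76,-0.356,0],"turn": 0},
    {"xyz": [-0.76,-0.356,0],"turn": 0},
    {"xyz": [-0.76,-0.356,0],"turn": 0},
    {"xyz": [-0.76,-0.356,0],"turn": 0},
    {"xyz": [-0.76,-0.356,0],"turn": 0},
    {"xyz": [-0.76,-0.356,0],"turn": 0},
    {"xyz": [-0.76,-0.356,0],"turn": 0},
    {"xyz": [-0.76,-0.356,0],"turn": 0},
    {"xyz": [-0.76,-0.356,0],"turn": 0}
  ]
}}

```text
t: 2.18
tcp_pos: [564.7, 175.8, 419.3]
eef_rot: [-0.001, 0.122, 0.993, 0.0]
wrist_force: [-0.5, 0.7, 0.2]
gripper_width: 85.6
gripper_force: 0.0
```

Run:
```python
from h import *
np.set_printoptions(suppress=True,precision=1)
p=wrist(); save(p,"w1.png")
for k in["bolt_hub","bolt_handle","holder"]:
    for d in r.tip_of(p,k)[:2]:
        X=np.array(d["position"]);print(k,X,round(d["score"],2),proj(p,X))
W=world(p)
D=lambda x,y,d:(np.hypot(W[...,0]-x,W[...,1]-y)<d)&(p["depth"]>0)
m=D(568,171,18)&(W[...,2]>136)&(W[...,2]<150);print("hubtop",W[m].mean(0),cv2.minEnclosingCircle(W[m][:,:2].astype(np.float32)),m.sum())
m=D(620,158,20)&(W[...,2]>148)&(W[...,2]<165);print("handletop",W[m].mean(0),cv2.minEnclosingCircle(W[m][:,:2].astype(np.float32)),m.sum())
go([568,171,131],76)
```

```text
bolt_hub [556.1 325.9 121. ] 0.8 [482. 139.]
bolt_hub [567.5 170.8 127.1] 0.58 [275. 206.]
bolt_handle [587.6 369.1 128.2] 0.82 [552. 169.]
bolt_handle [620.8 159.  130.5] 0.67 [277. 275.]
holder [569.6 172.2  -2.2] 0.65 [278. 170.]
holder [ 723.2 -103.3   -0.6] 0.57 [ 93. 340.]
hubtop [569.1 171.1 137.6] ((569.230712890625, 170.87960815429688), 10.821986198425293) 646
handletop [621.4 157.7 153.3] ((622.7796630859375, 157.30152893066406), 8.015314102172852) 379
t2.4 xyz [-0.  -0.   0.4] turn 0.0008 cur grasp [563.8 176.9 265.4] yaw 76.1
```

View pics/w1.png

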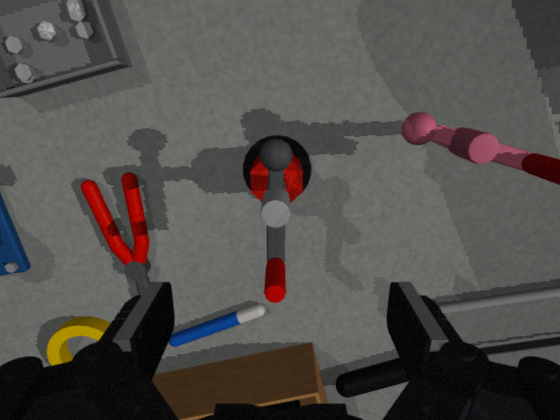

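The wrist view confirms the steel hub at (275,212) with the crank running to the red handle at (275,285). The look-alike at right (480,147) is pink. I descend onto the hub.

>>> {"fn": "carry_out", "kwargs": {
  "deltas": [
    {"xyz": [-0.022,-0.016,0.05],"turn": 0.002},
    {"xyz": [-0.022,-0.016,0.15],"turn": 0.002},
    {"xyz": [-0.022,-0.016,0.25],"turn": 0.002},
    {"xyz": [-0.022,-0.016,0.34],"turn": 0.002},
    {"xyz": [-0.022,-0.016,0.41],"turn": 0.002},
    {"xyz": [-0.022,-0.016,0.447],"turn": 0.002},
    {"xyz": [-0.022,-0.016,0.447],"turn": 0.002},
    {"xyz": [-0.022,-0.016,0.447],"turn": 0.002},
    {"xyz": [-0.022,-0.016,0.447],"turn": 0.002}
  ]
}}

```text
t: 3.13
tcp_pos: [570.6, 169.8, 287.9]
eef_rot: [0.002, 0.125, 0.992, 0.001]
wrist_force: [-0.2, 0.3, 0.4]
gripper_width: 85.5
gripper_force: 0.0
```

>>> {"fn": "carry_out", "kwargs": {
  "deltas": [
    {"xyz": [0,0,0],"turn": 0},
    {"xyz": [0,0,0],"turn": 0},
    {"xyz": [0,0,0],"turn": 0},
    {"xyz": [0,0,0],"turn": 0},
    {"xyz": [0,0,0],"turn": 0},
    {"xyz": [0,0,0],"turn": 0},
    {"xyz": [0,0,0],"turn": 0},
    {"xyz": [0,0,0],"turn": 0},
    {"xyz": [0,0,0],"turn": 0},
    {"xyz": [0,0,0],"turn": 0},
    {"xyz": [0,0,0],"turn": 0},
    {"xyz": [0,0,0],"turn": 0}
  ],
  "gripper": 1,
  "grip_force": 60
}}

```text
t: 4.13
tcp_pos: [570.3, 169.4, 286.2]
eef_rot: [0.0, 0.125, 0.992, 0.0]
wrist_force: [-0.2, 0.5, 3.9]
gripper_width: 20.3
gripper_force: 58.6
```

>>> {"fn": "carry_out", "kwargs": {
  "deltas": [
    {"xyz": [0,0,-0.02],"turn": 0},
    {"xyz": [0,0,-0.06],"turn": 0},
    {"xyz": [0,0,-0.12],"turn": 0},
    {"xyz": [0,0,-0.2],"turn": 0},
    {"xyz": [0,0,-0.28],"turn": 0},
    {"xyz": [0,0,-0.35],"turn": 0},
    {"xyz": [0,0,-0.37],"turn": 0},
    {"xyz": [0,0,-0.37],"turn": 0},
    {"xyz": [0,0,-0.37],"turn": 0}
  ]
}}

```text
t: 4.88
tcp_pos: [570.0, 169.3, 395.8]
eef_rot: [-0.001, 0.125, 0.992, -0.0]
wrist_force: [-0.2, -0.1, -4.0]
gripper_width: 20.4
gripper_force: 59.2
```

Run:
```python
from h import *
s=r.get_state();print(s["wrist_force"],s["gripper_width"])
go([554.5,-161.5,241],85.3)
p=r.read_camera("top")
for k in["bolt_hub","bolt_handle"]:
    for d in r.tip_of(p,k)[:3]: print(k,np.round(d["position"]),round(d["score"],2))
```

```text
[-0.20738206 -0.14428439 -4.01256206] 20.411932529569356
t4.9 xyz [-2.2300e-01 -1.0809e+00 -1.0000e-04] turn -0.0536 cur grasp [570.  169.3 240.8] yaw 75.7
bolt_hub [280. 435. 121.] 0.68
bolt_hub [560. 321. 114.] 0.53
bolt_handle [243. 403. 128.] 0.91
bolt_handle [591. 369. 123.] 0.75
```

>>> {"fn": "carry_out", "kwargs": {
  "deltas": [
    {"xyz": [-0.15,-0.1,0],"turn": -0.02},
    {"xyz": [-0.15,-0.22,0],"turn": -0.054},
    {"xyz": [-0.15,-0.34,0],"turn": -0.054},
    {"xyz": [-0.15,-0.46,0],"turn": -0.054},
    {"xyz": [-0.15,-0.58,0],"turn": -0.054},
    {"xyz": [-0.15,-0.66,0],"turn": -0.054},
    {"xyz": [-0.15,-0.7,0],"turn": -0.054},
    {"xyz": [-0.15,-0.7,0],"turn": -0.054},
    {"xyz": [-0.15,-0.7,0],"turn": -0.054},
    {"xyz": [-0.15,-0.7,0],"turn": -0.054}
  ]
}}

```text
t: 5.87
tcp_pos: [561.8, -44.3, 395.9]
eef_rot: [-0.001, 0.04, 0.999, 0.001]
wrist_force: [0.1, 0.2, -2.2]
gripper_width: 20.7
gripper_force: 59.2
```

Run:
```python
from h import *
np.set_printoptions(suppress=True,precision=1)
p=wrist(); save(p,"w2.png")
for k in["boss","boss_top","bolt_hub","bolt_handle"]:
    for d in r.tip_of(p,k)[:2]:
        X=np.array(d["position"]);print(k,X,round(d["score"],2),proj(p,X))
W=world(p); im=p["img"].astype(int);blue=(im[...,2]>im[...,0]+25)
D=lambda x,y,d:(np.hypot(W[...,0]-x,W[...,1]-y)<d)&(p["depth"]>0)
m=D(554,-162,45)&(W[...,2]>72)&(W[...,2]<84);print("rim",W[m].mean(0),cv2.minEnclosingCircle(W[m][:,:2].astype(np.float32)),m.sum())
m=blue&D(554,-162,80)&(W[...,2]>6)&(W[...,2]<18);print("plate",cv2.minAreaRect(W[m][:,:2].astype(np.float32)),m.sum())
m=blue&D(554,-162,80)&(np.hypot(W[...,0]-554,W[...,1]+162)>31)&(W[...,2]>18)&(W[...,2]<60);print("lug",W[m].mean(0),m.sum())
s,t,R=pose();print(t-[0,0,155])
```

```text
bolt_hub [557.8 -44.6 239.1] 0.67 [278. 297.]
bolt_handle [613.3 -46.9 237.6] 0.94 [283. 405.]
bolt_handle [639.   -8.1   1.2] 0.71 [320. 239.]
rim [ 551.4 -162.7   76. ] ((553.174072265625, -162.82058715820312), 29.615877151489258) 3113
plate ((552.873291015625, -162.50250244140625), (74.89842224121094, 108.70964813232422), 85.32987976074219) 3998
lug [ 580.8 -161.8   25.7] 84
[561.9 -44.2 241.5]
```

View pics/w2.png

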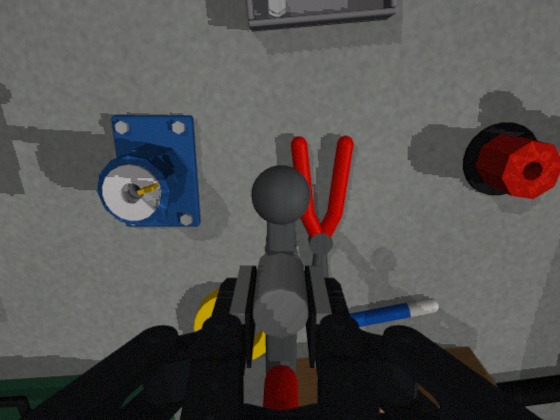

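The wrist view shows the bolt held with its hub at (283,290), the crank forward to the handle at (283,385), the boss rim at (135,190), and the yellow stop pointing right (+y). Next I measure the hub in hand with the same camera so that its bias cancels.

Run:
```python
from h import *
np.set_printoptions(suppress=True,precision=1)
s,t,R=pose();p=wrist();W=world(p);print("grasp",t-[0,0,155])
D=lambda x,y,d:(np.hypot(W[...,0]-x,W[...,1]-y)<d)&(p["depth"]>0)
m=D(561,-44,16)&(W[...,2]>244)&(W[...,2]<256)
v,u=np.where(m);print("hubtop px",u.min(),u.max(),v.min(),v.max(),m.sum(),W[m].mean(0),np.percentile(W[m],[2,98],axis=0),cv2.minEnclosingCircle(W[m][:,:2].astype(np.float32)))
im=p["img"].astype(int);red=im[...,0]>im[...,1]+60
m=red&D(614,-48,25)&(W[...,2]>215);print("handle",m.sum(),W[m].mean(0),np.percentile(W[m],[2,98],axis=0))
m=D(525,-42,25)&(W[...,2]>200);print("ball",m.sum(),W[m].mean(0),np.percentile(W[m],[2,98],axis=0),W[m][np.argmax(W[m][:,2])])
p=r.read_camera("scene");W=world(p);D=lambda x,y,d:(np.hypot(W[...,0]-x,W[...,1]-y)<d)&(p["depth"]>0)
for z in(130,145,155,165,190):
    m=D(561,-44,25)&(abs(W[...,2]-z)<5);print("shaft z",z,m.sum(),W[m].mean(0))
m=D(553,-163,45)&(W[...,2]>74)&(W[...,2]<82);print("rim",W[m].mean(0),cv2.minEnclosingCircle(W[m][:,:2].astype(np.float32)),m.sum())
```

```text
grasp [561.9 -44.2 241.5]
hubtop px 245 317 282 353 2925 [558.3 -43.9 248.2] [[549.7 -54.9 244.5]
 [569.8 -32.1 254.9]] ((560.9044189453125, -43.99297332763672), 15.93905258178711)
handle 905 [608.6 -45.7 234.1] [[606.5 -52.1 222.3]
 [613.3 -40.6 245.1]]
ball 7236 [535.9 -42.9 257.7] [[513.  -58.2 217.5]
 [549.6 -28.9 307. ]] [544.6 -33.  308.4]
shaft z 130 13 [565.4 -40.1 129.2]
shaft z 145 14 [565.1 -40.6 145.6]
shaft z 155 9 [565.2 -38.5 154.8]
shaft z 165 15 [568.7 -40.3 166.6]
shaft z 190 10 [564.6 -37.  188.1]
rim [ 557.5 -164.2   76.8] ((557.1197509765625, -157.99851989746094), 27.092252731323242) 169
```

Run:
```python
from h import *
from scipy.optimize import least_squares as L
np.set_printoptions(suppress=True,precision=1)
s,t,R=pose();p=wrist();W=world(p)
v,u=np.indices(p["depth"].shape)
m=(np.hypot(u-280,v-190)<22)&(p["depth"]>0)
P=W[m];f=L(lambda c:np.linalg.norm(P-c,axis=1)-12.5,P.mean(0)-[0,0,10],loss="soft_l1");print("ball",f.x,m.sum(),np.abs(f.fun).mean())
im=p["img"].astype(int);red=(im[...,0]>im[...,1]+60)&(np.hypot(W[...,0]-611,W[...,1]+47)<20)&(W[...,2]>215)&(W[...,2]<242)
P=W[red];f2=L(lambda c:np.hypot(P[:,0]-c[0],P[:,1]-c[1])-8,[614,-47],loss="soft_l1");print("handle",f2.x,np.abs(f2.fun).mean())
d=f2.x-f.x[:2];print("len",np.hypot(*d),"yaw",np.degrees(np.arctan2(d[1],d[0])),"axis",f.x[:2]+d*36/91, "grasp",t-[0,0,155])
```

```text
ball [524.2 -41.4 215.5] 1508 0.41694001775894446
handle [615.2 -48.7] 0.3445839938991972
len 91.2639338988391 yaw -4.577914716378749 axis [560.2 -44.3] grasp [561.9 -44.5 241.6]
```

The ball and handle fits agree (91.3 mm apart against 91 nominal), giving axis (560.2,−44.3) and crank −4.6°. I move over the boss axis at (553.1,−162.7).

>>> {"fn": "carry_out", "kwargs": {
  "deltas": [
    {"xyz": [-0.008,-0.08,0],"turn": 0},
    {"xyz": [-0.008,-0.19,0],"turn": 0},
    {"xyz": [-0.008,-0.3,0],"turn": 0},
    {"xyz": [-0.008,-0.37,0],"turn": 0},
    {"xyz": [-0.008,-0.395,0],"turn": 0},
    {"xyz": [-0.008,-0.395,0],"turn": 0},
    {"xyz": [-0.008,-0.395,0],"turn": 0},
    {"xyz": [-0.008,-0.395,0],"turn": 0},
    {"xyz": [-0.008,-0.395,0],"turn": 0}
  ]
}}

```text
t: 7.02
tcp_pos: [554.7, -162.2, 396.7]
eef_rot: [0.0, 0.039, 0.999, 0.0]
wrist_force: [-0.0, 0.5, -2.9]
gripper_width: 20.2
gripper_force: 59.4
```

Run:
```python
from h import *
from scipy.optimize import least_squares as L
np.set_printoptions(suppress=True,precision=1)
s,t,R=pose();p=wrist();W=world(p)
v,u=np.indices(p["depth"].shape);z=p["depth"]>0
m=(np.hypot(u-280,v-190)<22)&z
P=W[m];f=L(lambda c:np.linalg.norm(P-c,axis=1)-12.5,P.mean(0)-[0,0,10],loss="soft_l1")
im=p["img"].astype(int);red=(im[...,0]>im[...,1]+60)&(np.hypot(W[...,0]-605,W[...,1]+167)<20)&(W[...,2]>215)&(W[...,2]<242)
P=W[red];f2=L(lambda c:np.hypot(P[:,0]-c[0],P[:,1]-c[1])-8,[608,-167],loss="soft_l1")
d=f2.x-f.x[:2];print("len",np.hypot(*d),"yaw",np.degrees(np.arctan2(d[1],d[0])),"axis",f.x[:2]+d*36/91, "grasp",t-[0,0,155])
blue=(im[...,2]>im[...,0]+25)&(np.hypot(W[...,0]-553,W[...,1]+163)<80)&z
m=blue&(W[...,2]>6)&(W[...,2]<18);print("plate",cv2.minAreaRect(W[m][:,:2].astype(np.float32)),m.sum())
save(p,"w3.png",(100,60,460,420),1.6);print(s["wrist_force"])
```

```text
len 91.35407988407405 yaw -4.559380191946453 axis [ 553.  -161.9] grasp [ 554.7 -162.2  241.7]
plate ((553.6820678710938, -163.0668182373047), (74.92479705810547, 110.27655029296875), 85.52147674560547) 3573
[-0.   0.5 -2.9]
```

View pics/w3.png

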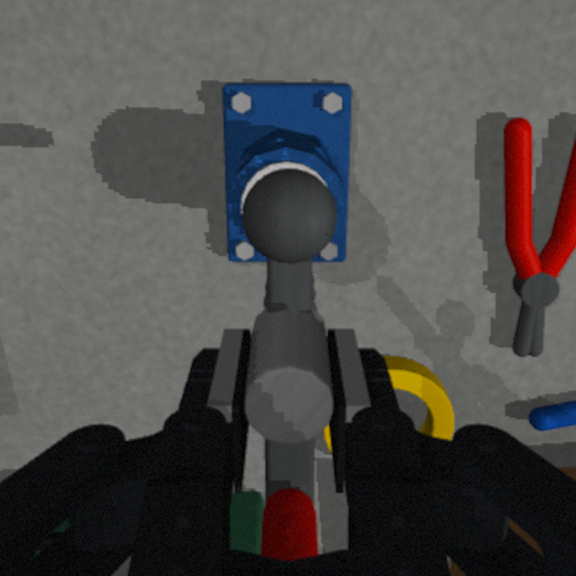

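The bolt hangs over the boss, with the ball at crop (290,215) over the white rim and the crank along +x. I descend to enter the bore and check the force.

>>> {"fn": "carry_out", "kwargs": {
  "deltas": [
    {"xyz": [0,-0.003,0.04],"turn": 0},
    {"xyz": [0,-0.003,0.08],"turn": 0},
    {"xyz": [0,-0.003,0.1],"turn": 0},
    {"xyz": [0,-0.003,0.11],"turn": 0},
    {"xyz": [0,-0.003,0.12],"turn": 0},
    {"xyz": [0,-0.003,0.13],"turn": 0},
    {"xyz": [0,-0.003,0.14],"turn": 0},
    {"xyz": [0,-0.003,0.15],"turn": 0},
    {"xyz": [0,-0.003,0.16],"turn": 0},
    {"xyz": [0,-0.003,0.16],"turn": 0},
    {"xyz": [0,-0.003,0.16],"turn": 0}
  ]
}}

```text
t: 7.98
tcp_pos: [554.6, -164.4, 348.5]
eef_rot: [0.0, 0.04, 0.999, 0.0]
wrist_force: [1.3, 0.6, -3.2]
gripper_width: 20.4
gripper_force: 59.4
```

>>> {"fn": "carry_out", "kwargs": {
  "deltas": [
    {"xyz": [0,0,0.02],"turn": 0},
    {"xyz": [0,0,0.035],"turn": 0},
    {"xyz": [0,0,0.05],"turn": 0},
    {"xyz": [0,0,0.065],"turn": 0},
    {"xyz": [0,0,0.08],"turn": 0},
    {"xyz": [0,0,0.095],"turn": 0},
    {"xyz": [0,0,0.11],"turn": 0},
    {"xyz": [0,0,0.11],"turn": 0},
    {"xyz": [0,0,0.11],"turn": 0}
  ]
}}

```text
t: 8.73
tcp_pos: [554.4, -164.3, 314.8]
eef_rot: [-0.0, 0.04, 0.999, 0.0]
wrist_force: [3.3, 0.1, -4.7]
gripper_width: 20.2
gripper_force: 59.3
```

>>> {"fn": "carry_out", "kwargs": {
  "deltas": [
    {"xyz": [-0.002,0,0.005],"turn": 0},
    {"xyz": [-0.002,0,0.01],"turn": 0},
    {"xyz": [-0.002,0,0.014],"turn": 0},
    {"xyz": [-0.002,0,0.014],"turn": 0},
    {"xyz": [-0.002,0,0.014],"turn": 0}
  ]
}}

```text
t: 9.15
tcp_pos: [555.0, -164.5, 311.3]
eef_rot: [-0.0, 0.04, 0.999, -0.0]
wrist_force: [2.1, 0.4, -3.0]
gripper_width: 20.3
gripper_force: 59.5
```

>>> {"fn": "carry_out", "kwargs": {
  "deltas": [
    {"xyz": [0,0,0.004],"turn": 0},
    {"xyz": [0,0,0.006],"turn": 0},
    {"xyz": [0,0,0.006],"turn": 0}
  ]
}}

```text
t: 9.4
tcp_pos: [555.0, -164.5, 309.5]
eef_rot: [-0.0, 0.04, 0.999, -0.0]
wrist_force: [1.5, 1.0, -3.1]
gripper_width: 20.0
gripper_force: 59.5
```

>>> {"fn": "carry_out", "kwargs": {
  "deltas": [
    {"xyz": [0,0,0.004],"turn": 0},
    {"xyz": [0,0,0.007],"turn": 0},
    {"xyz": [0,0,0.007],"turn": 0}
  ]
}}

```text
t: 9.65
tcp_pos: [555.0, -164.5, 309.3]
eef_rot: [0.001, 0.04, 0.999, -0.0]
wrist_force: [-1.5, 1.7, 5.3]
gripper_width: 20.5
gripper_force: 60.3
```

>>> {"fn": "carry_out", "kwargs": {
  "deltas": [
    {"xyz": [0,0,0.003],"turn": 0},
    {"xyz": [0,0,0.005],"turn": 0},
    {"xyz": [0,0,0.005],"turn": 0}
  ]
}}

```text
t: 9.9
tcp_pos: [555.0, -164.4, 309.2]
eef_rot: [0.001, 0.04, 0.999, -0.001]
wrist_force: [-2.8, 1.5, 8.6]
gripper_width: 20.2
gripper_force: 60.8
```

It rests on the rim with the hub at about 148 mm. I release and lift clear.

>>> {"fn": "carry_out", "kwargs": {
  "deltas": [
    {"xyz": [0,0,-0.003],"turn": 0},
    {"xyz": [0,0,-0.003],"turn": 0},
    {"xyz": [0,0,-0.003],"turn": 0},
    {"xyz": [0,0,-0.003],"turn": 0},
    {"xyz": [0,0,-0.003],"turn": 0},
    {"xyz": [0,0,-0.003],"turn": 0},
    {"xyz": [0,0,-0.003],"turn": 0},
    {"xyz": [0,0,-0.05],"turn": 0},
    {"xyz": [0,0,-0.15],"turn": 0},
    {"xyz": [0,0,-0.25],"turn": 0},
    {"xyz": [0,0,-0.3],"turn": 0},
    {"xyz": [0,0,-0.3],"turn": 0},
    {"xyz": [0,0,-0.3],"turn": 0}
  ],
  "gripper": -1
}}

```text
t: 10.98
tcp_pos: [555.4, -164.7, 397.2]
eef_rot: [0.001, 0.04, 0.999, -0.001]
wrist_force: [-0.6, -0.5, -0.0]
gripper_width: 85.4
gripper_force: 0.0
```

```bash
cat > m.py <<'E'
from h import *
from scipy.optimize import least_squares as L
np.set_printoptions(suppress=True,precision=1)
def meas(show=None,uv=None):
    s,t,R=pose();p=wrist();W=world(p);z=p["depth"]>0
    im=p["img"].astype(int);b=np.array([553.2,-162.8])
    rad=np.hypot(W[...,0]-b[0],W[...,1]-b[1])
    red=(im[...,0]>im[...,1]+60)&(rad>35)&(rad<75)&(W[...,2]>110)&z
    P=W[red];f=L(lambda c:np.hypot(P[:,0]-c[0],P[:,1]-c[1])-8,P.mean(0)[:2],loss="soft_l1")
    d=f.x-b;print("handle",f.x,"r",np.hypot(*d),"yaw",np.degrees(np.arctan2(d[1],d[0])),"ztop",np.percentile(P[:,2],97),"n",len(P),np.abs(f.fun).mean())
    m=z&(rad<9)&(W[...,2]>100);print("hub top z",np.median(W[m][:,2]),W[m].mean(0))
    print("force",np.array(s["wrist_force"]).round(1),"grasp",t-[0,0,155])
    if show: save(p,show)
    for k in("bolt_hub","bolt_handle"):
        for d in r.tip_of(p,k)[:1]:print(k,np.array(d["position"]),d["score"])
    return f.x
E
python3 -c "
from m import *
h=meas('w4.png'); go([*h,220],85.4)"
```

```text
handle [ 603.5 -171.9] r 51.103156062301224 yaw -10.279346444173544 ztop 180.8928201655752 n 1016 1.464204295475584
hub top z 161.00249087727158 [ 548.8 -162.5  222.8]
force [-0.6 -0.5 -0. ] grasp [ 555.4 -164.7  242.2]
bolt_hub [ 550.  -164.7  150.3] 0.62
bolt_handle [639.5  -6.4   0.6] 0.62
t11.1 xyz [-0.2 -0.   0.1] turn -0.0002 cur grasp [ 554.8 -164.4  238.9] yaw 85.4
```

View pics/w4.png

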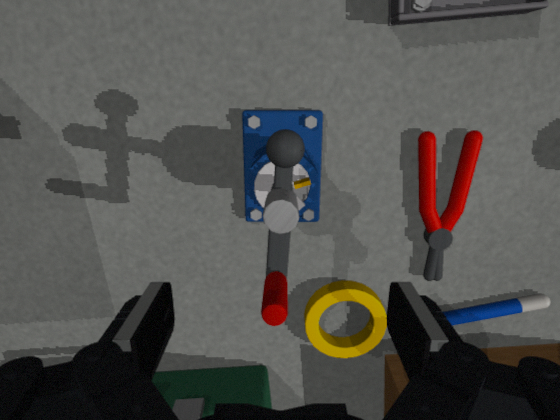

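The bolt stands upright in the boss: hub (282,215), handle (275,295), crank near +x. I refit now that the arm has settled.

```bash
sed -i 's/(W\[...,2\]>110)&z/(W[...,2]>ZL[0])\&(W[...,2]<ZL[1])\&z/; s/^def meas/ZL=(132,170)\ndef meas/' m.py
python3 - <<'E'
from m import *
h=meas()
p=wrist();W=world(p);v,u=np.indices(p["depth"].shape)
m=(np.hypot(u-286,v-147)<15)&(p["depth"]>0);P=W[m]
f=L(lambda c:np.linalg.norm(P-c,axis=1)-12.5,P.mean(0)-[0,0,10],loss="soft_l1");d=h-f.x[:2]
print("ball",f.x,"len",np.hypot(*d),"yaw",np.degrees(np.arctan2(d[1],d[0])),"axis",f.x[:2]+d*36/91)
m=(np.hypot(u-282,v-216)<13)&(p["depth"]>0);print("hubtop",np.median(W[m],axis=0),go([*h,238],85.4))
E
```

```text
handle [ 603.6 -171.9] r 51.22871682800299 yaw -10.228676730267525 ztop 168.84251982696432 n 400 0.3382640822339573
hub top z 160.3257085202226 [ 550.3 -163.   184.1]
force [-0.8  0.2 -0.5] grasp [ 554.8 -164.4  238.9]
bolt_hub [ 546.6 -164.1  149.1] 0.88
bolt_handle [ 605.6 -169.8  155.4] 0.62
ball [ 514.5 -158.5  125.3] len 90.06891413667375 yaw -8.550636550110157 axis [ 549.8 -163.8]
t11.3 xyz [-0.2 -0.   0. ] turn -0.0002 cur grasp [ 554.8 -164.4  239.5] yaw 85.4
hubtop [ 545.2 -162.5  159.9] (array([-0.2, -0. ,  0. ]), np.float64(-0.00016333953633610083))
```

>>> {"fn": "carry_out", "kwargs": {
  "deltas": [
    {"xyz": [-0.08,-0.006,0],"turn": 0},
    {"xyz": [-0.165,-0.0115,0],"turn": 0},
    {"xyz": [-0.165,-0.0115,0.05],"turn": 0},
    {"xyz": [-0.165,-0.0115,0.15],"turn": 0},
    {"xyz": [-0.165,-0.0115,0.23],"turn": 0},
    {"xyz": [-0.165,-0.0115,0.257],"turn": 0},
    {"xyz": [-0.165,-0.0115,0.257],"turn": 0},
    {"xyz": [-0.165,-0.0115,0.257],"turn": 0}
  ]
}}

```text
t: 12.0
tcp_pos: [603.9, -171.9, 318.8]
eef_rot: [-0.001, 0.04, 0.999, 0.0]
wrist_force: [-0.2, 0.4, 0.4]
gripper_width: 85.4
gripper_force: 0.0
```

>>> {"fn": "carry_out", "kwargs": {
  "deltas": [
    {"xyz": [0,0,0],"turn": 0},
    {"xyz": [0,0,0],"turn": 0},
    {"xyz": [0,0,0],"turn": 0},
    {"xyz": [0,0,0],"turn": 0},
    {"xyz": [0,0,0],"turn": 0},
    {"xyz": [0,0,0],"turn": 0},
    {"xyz": [0,0,0],"turn": 0},
    {"xyz": [0,0,0],"turn": 0},
    {"xyz": [0,0,0],"turn": 0},
    {"xyz": [0,0,0],"turn": 0}
  ],
  "gripper": 0.5,
  "grip_force": 20
}}

```text
t: 12.83
tcp_pos: [604.1, -171.9, 318.8]
eef_rot: [-0.0, 0.04, 0.999, 0.0]
wrist_force: [0.1, -0.3, -0.7]
gripper_width: 21.5
gripper_force: 0.0
```

Run:
```python
from m import *
ZL=(132,170)
h=meas('w5.png')
s=r.get_state();print(s["gripper_width"],s["gripper_force"])
```

```text
handle [ 603.4 -172.2] r 51.01977213909576 yaw -10.59410837831005 ztop 169.27630654044327 n 1023 0.40560515605918845
hub top z 160.18405207656335 [ 551.5 -163.2  160.2]
force [ 0.1 -0.3 -0.7] grasp [ 604.1 -171.9  163.8]
bolt_hub [ 547.3 -163.8  149.1] 0.66
bolt_handle [ 600.8 -171.2  156.7] 0.59
21.16775288115972 0.0
```

View pics/w5.png

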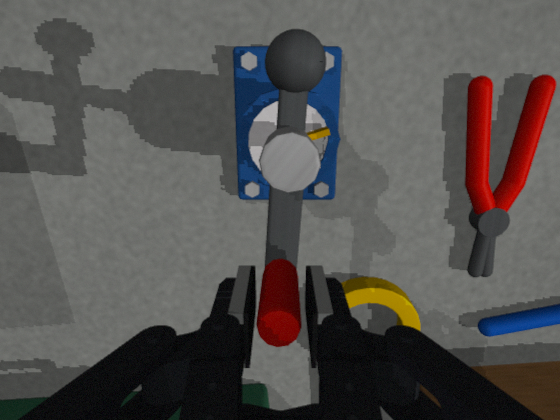

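The red handle (280,300) sits loosely between the pads. I work out the arc for the backward turn.

```bash
cat >> h.py <<'E'
def arc(ths,rad=53,zs=None,c=(553.2,-162.8),yaw=None):
    out=[];s,t,R=pose()
    for i,a in enumerate(ths):
        q=np.radians(a);z=t[2]-155 if zs is None else zs[i]
        d,tu=go([c[0]+rad*np.cos(q),c[1]+rad*np.sin(q),z],a+90 if yaw is None else yaw,0)
        out.append('{"xyz": [%.3f, %.3f, %.3f], "turn": %.3f}'%(*d,tu))
    print(", ".join(out))
E
python3 -c "
from h import *
arc([-6,-2,3,8,13,18,22,25,25])"
```

```text
{"xyz": [-0.005, 0.012, -0.000], "turn": 0.008}, {"xyz": [-0.005, 0.025, 0.000], "turn": -0.015}, {"xyz": [-0.004, 0.040, 0.000], "turn": -0.042}, {"xyz": [-0.001, 0.055, 0.000], "turn": -0.070}, {"xyz": [0.003, 0.070, 0.000], "turn": -0.098}, {"xyz": [0.008, 0.085, 0.000], "turn": -0.126}, {"xyz": [0.014, 0.096, 0.000], "turn": -0.148}, {"xyz": [0.018, 0.104, 0.000], "turn": -0.165}, {"xyz": [0.018, 0.104, 0.000], "turn": -0.165}
```

>>> {"fn": "carry_out", "kwargs": {
  "deltas": [
    {"xyz": [-0.005,0.012,0],"turn": 0.008},
    {"xyz": [-0.005,0.025,0],"turn": -0.015},
    {"xyz": [-0.004,0.04,0],"turn": -0.042},
    {"xyz": [-0.001,0.055,0],"turn": -0.07},
    {"xyz": [0.003,0.07,0],"turn": -0.098},
    {"xyz": [0.008,0.085,0],"turn": -0.126},
    {"xyz": [0.014,0.096,0],"turn": -0.148},
    {"xyz": [0.018,0.104,0],"turn": -0.165},
    {"xyz": [0.018,0.104,0],"turn": -0.165}
  ]
}}

```text
t: 13.73
tcp_pos: [601.1, -140.0, 319.1]
eef_rot: [0.0, -0.218, 0.976, -0.0]
wrist_force: [-0.2, -0.3, 0.3]
gripper_width: 21.1
gripper_force: 0.0
```

```bash
python3 -c "
from m import *
meas();arc([29,33,37,41,45,45,45])"
```

```text
handle [ 600.  -143.3] r 50.738599722727386 yaw 22.6254189168267 ztop 169.32594503955465 n 1176 0.3532633982403565
hub top z 160.75367111609063 [ 551.6 -163.3  160.8]
force [-0.2 -0.3  0.3] grasp [ 601.1 -140.   164.1]
bolt_hub [ 543.7 -163.9  148.8] 0.78
bolt_handle [ 600.5 -142.4  157. ] 0.8
{"xyz": [0.000, 0.013, -0.000], "turn": -0.022}, {"xyz": [0.002, 0.025, -0.000], "turn": -0.044}, {"xyz": [0.004, 0.037, -0.000], "turn": -0.067}, {"xyz": [0.007, 0.049, -0.000], "turn": -0.089}, {"xyz": [0.011, 0.061, -0.000], "turn": -0.111}, {"xyz": [0.011, 0.061, -0.000], "turn": -0.111}, {"xyz": [0.011, 0.061, -0.000], "turn": -0.111}
```

>>> {"fn": "carry_out", "kwargs": {
  "deltas": [
    {"xyz": [0,0.013,0],"turn": -0.022},
    {"xyz": [0.002,0.025,0],"turn": -0.044},
    {"xyz": [0.004,0.037,0],"turn": -0.067},
    {"xyz": [0.007,0.049,0],"turn": -0.089},
    {"xyz": [0.011,0.061,0],"turn": -0.111},
    {"xyz": [0.011,0.061,0],"turn": -0.111},
    {"xyz": [0.011,0.061,0],"turn": -0.111}
  ]
}}

```text
t: 14.47
tcp_pos: [590.5, -125.4, 318.9]
eef_rot: [0.0, -0.382, 0.924, -0.0]
wrist_force: [0.0, -0.7, -0.0]
gripper_width: 21.3
gripper_force: 0.0
```

```bash
python3 -c "
from m import *
meas();arc([48,51,54,57,60,60,60])"
```

```text
handle [ 590.4 -128.3] r 50.689671316970696 yaw 42.84448268097182 ztop 169.2907277800845 n 1184 0.4278273166702681
hub top z 161.02261788800087 [ 551.  -163.1  161. ]
force [ 0.  -0.7 -0. ] grasp [ 590.5 -125.4  163.9]
bolt_hub [ 548.4 -166.3  151.3] 0.82
bolt_handle [ 589.  -127.4  155.4] 0.88
{"xyz": [-0.000, 0.009, 0.000], "turn": -0.017}, {"xyz": [0.000, 0.019, 0.000], "turn": -0.034}, {"xyz": [0.002, 0.028, 0.000], "turn": -0.050}, {"xyz": [0.003, 0.037, 0.000], "turn": -0.067}, {"xyz": [0.006, 0.046, 0.000], "turn": -0.084}, {"xyz": [0.006, 0.046, 0.000], "turn": -0.084}, {"xyz": [0.006, 0.046, 0.000], "turn": -0.084}
```

>>> {"fn": "carry_out", "kwargs": {
  "deltas": [
    {"xyz": [0,0.009,0],"turn": -0.017},
    {"xyz": [0,0.019,0],"turn": -0.034},
    {"xyz": [0.002,0.028,0],"turn": -0.05},
    {"xyz": [0.003,0.037,0],"turn": -0.067},
    {"xyz": [0.006,0.046,0],"turn": -0.084},
    {"xyz": [0.006,0.046,0],"turn": -0.084},
    {"xyz": [0.006,0.046,0],"turn": -0.084}
  ]
}}

```text
t: 15.2
tcp_pos: [579.5, -116.9, 318.9]
eef_rot: [-0.0, -0.5, 0.866, -0.0]
wrist_force: [0.2, -0.3, 0.2]
gripper_width: 21.1
gripper_force: 0.0
```

```bash
python3 -c "
from m import *
meas();arc([62,64,67,70,72,72,72])"
```

```text
handle [ 579.3 -119. ] r 50.967511972280086 yaw 59.23134231101472 ztop 169.42195700994696 n 1191 0.540841198908486
hub top z 160.91073620420363 [ 551.1 -163.6  160.8]
force [ 0.2 -0.3  0.2] grasp [ 579.5 -116.9  163.9]
bolt_hub [ 542.5 -162.   150.7] 0.98
bolt_handle [ 578.4 -117.4  154.5] 0.93
{"xyz": [-0.000, 0.006, -0.000], "turn": -0.011}, {"xyz": [0.000, 0.012, -0.000], "turn": -0.022}, {"xyz": [0.001, 0.021, -0.000], "turn": -0.038}, {"xyz": [0.002, 0.030, -0.000], "turn": -0.055}, {"xyz": [0.004, 0.036, -0.000], "turn": -0.066}, {"xyz": [0.004, 0.036, -0.000], "turn": -0.066}, {"xyz": [0.004, 0.036, -0.000], "turn": -0.066}
```

>>> {"fn": "carry_out", "kwargs": {
  "deltas": [
    {"xyz": [0,0.006,0],"turn": -0.011},
    {"xyz": [0,0.012,0],"turn": -0.022},
    {"xyz": [0.001,0.021,0],"turn": -0.038},
    {"xyz": [0.002,0.03,0],"turn": -0.055},
    {"xyz": [0.004,0.036,0],"turn": -0.066},
    {"xyz": [0.004,0.036,0],"turn": -0.066},
    {"xyz": [0.004,0.036,0],"turn": -0.066}
  ]
}}

```text
t: 15.93
tcp_pos: [569.6, -112.5, 318.9]
eef_rot: [0.0, -0.588, 0.809, -0.0]
wrist_force: [0.2, -0.4, 0.1]
gripper_width: 21.4
gripper_force: 0.0
```

```bash
python3 -c "
from m import *
meas();arc([74,76,78,80,82,82,82])"
```

```text
handle [ 570.1 -114.6] r 51.10898835842541 yaw 70.65141291974993 ztop 169.79709832090296 n 1458 0.6153887767316907
hub top z 151.75205106459904 [ 553.4 -164.4  151.7]
force [ 0.2 -0.4  0.1] grasp [ 569.6 -112.5  163.9]
bolt_hub [ 550.4 -168.7  141.4] 0.7
bolt_handle [ 570.1 -113.7  146.6] 0.81
{"xyz": [-0.000, 0.006, -0.000], "turn": -0.011}, {"xyz": [0.000, 0.013, -0.000], "turn": -0.022}, {"xyz": [0.001, 0.019, -0.000], "turn": -0.033}, {"xyz": [0.001, 0.025, -0.000], "turn": -0.044}, {"xyz": [0.002, 0.031, -0.000], "turn": -0.056}, {"xyz": [0.002, 0.031, -0.000], "turn": -0.056}, {"xyz": [0.002, 0.031, -0.000], "turn": -0.056}
```

It dropped: hub top went from 161 to 152 mm at crank 70.6° world. I lower the fingers along the handle, then close on it.

>>> {"fn": "carry_out", "kwargs": {
  "deltas": [
    {"xyz": [0,0,0.02],"turn": 0},
    {"xyz": [0,0,0.036],"turn": 0},
    {"xyz": [0,0,0.036],"turn": 0},
    {"xyz": [0,0,0.036],"turn": 0}
  ]
}}

```text
t: 16.42
tcp_pos: [569.2, -112.4, 307.1]
eef_rot: [-0.001, -0.588, 0.809, 0.001]
wrist_force: [0.5, 0.6, 0.1]
gripper_width: 21.4
gripper_force: 0.0
```

>>> {"fn": "carry_out", "kwargs": {
  "deltas": [
    {"xyz": [0,0,0],"turn": 0},
    {"xyz": [0,0,0],"turn": 0},
    {"xyz": [0,0,0],"turn": 0},
    {"xyz": [0,0,0],"turn": 0},
    {"xyz": [0,0,0],"turn": 0},
    {"xyz": [0,0,0],"turn": 0}
  ],
  "gripper": 1,
  "grip_force": 35
}}

```text
t: 16.92
tcp_pos: [569.4, -112.5, 307.7]
eef_rot: [-0.0, -0.588, 0.809, 0.0]
wrist_force: [-0.7, -1.3, -3.1]
gripper_width: 15.1
gripper_force: 34.1
```

Run:
```python
from m import *
h=meas()
s,t,R=pose();print(s["gripper_width"],s["gripper_force"],s["qpos"])
v=np.array([h[0]-553.2,h[1]+162.8]);a0=np.degrees(np.arctan2(v[1],v[0]));rr=np.hypot(*v)
g=t[:2]; print("a0",a0)
# same-offset circle: start from tool pose, rotate handle vector
yaw=np.degrees(np.arctan2(R[1,1],R[0,1]))
def rows(f0,n,step,zd):
    out=[]
    for i in range(1,n+1):
        q=np.radians(f0-step*i); p0=np.radians(f0); R0=R
        dw=rr*np.array([np.cos(q)-np.cos(p0),np.sin(q)-np.sin(p0)]); d=R.T@np.array([*dw,-12*step*i/360])/300
        out.append('{"xyz": [%.3f, %.3f, %.4f], "turn": 0}'%tuple(d))
    print(", ".join(out),"\n")
for k in range(4): rows(a0-90*k,18,5,0)
```

```text
handle [ 568.5 -114.3] r 50.81695839075023 yaw 72.50525852033614 ztop 169.81821076857418 n 1517 0.5300339089928873
hub top z 151.781201987275 [ 553.1 -164.4  151.8]
force [-0.7 -1.3 -3.1] grasp [ 569.4 -112.5  152.7]
bolt_hub [ 552.5 -165.8  141. ] 0.56
bolt_handle [ 567.2 -114.2  146.8] 0.63
14.700112170245973 34.095770716667175 [-0.3  0.2  0.1  1.4 -0.  -1.6]
a0 72.50525852033614
{"xyz": [0.001, -0.015, 0.0005], "turn": 0}, {"xyz": [0.002, -0.029, 0.0011], "turn": 0}, {"xyz": [0.005, -0.044, 0.0016], "turn": 0}, {"xyz": [0.010, -0.058, 0.0022], "turn": 0}, {"xyz": [0.015, -0.072, 0.0027], "turn": 0}, {"xyz": [0.022, -0.085, 0.0033], "turn": 0}, {"xyz": [0.030, -0.097, 0.0038], "turn": 0}, {"xyz": [0.039, -0.109, 0.0044], "turn": 0}, {"xyz": [0.049, -0.120, 0.0049], "turn": 0}, {"xyz": [0.059, -0.130, 0.0055], "turn": 0}, {"xyz": [0.071, -0.139, 0.0060], "turn": 0}, {"xyz": [0.084, -0.147, 0.0066], "turn": 0}, {"xyz": [0.097, -0.154, 0.0071], "turn": 0}, {"xyz": [0.110, -0.160, 0.0077], "turn": 0}, {"xyz": [0.124, -0.165, 0.0083], "turn": 0}, {"xyz": [0.139, -0.168, 0.0088], "turn":
[... 1826 characters left out ...]
"turn": 0}, {"xyz": [-0.058, -0.010, 0.0022], "turn": 0}, {"xyz": [-0.072, -0.015, 0.0028], "turn": 0}, {"xyz": [-0.085, -0.022, 0.0033], "turn": 0}, {"xyz": [-0.097, -0.030, 0.0038], "turn": 0}, {"xyz": [-0.109, -0.039, 0.0044], "turn": 0}, {"xyz": [-0.120, -0.049, 0.0049], "turn": 0}, {"xyz": [-0.130, -0.059, 0.0055], "turn": 0}, {"xyz": [-0.139, -0.071, 0.0060], "turn": 0}, {"xyz": [-0.147, -0.084, 0.0066], "turn": 0}, {"xyz": [-0.154, -0.097, 0.0071], "turn": 0}, {"xyz": [-0.160, -0.110, 0.0077], "turn": 0}, {"xyz": [-0.165, -0.124, 0.0082], "turn": 0}, {"xyz": [-0.168, -0.139, 0.0088], "turn": 0}, {"xyz": [-0.170, -0.153, 0.0093], "turn": 0}, {"xyz": [-0.171, -0.168, 0.0098], "turn": 0}
```

>>> {"fn": "carry_out", "kwargs": {
  "deltas": [
    {"xyz": [0.001,-0.015,0.0005],"turn": 0},
    {"xyz": [0.002,-0.029,0.0011],"turn": 0},
    {"xyz": [0.005,-0.044,0.0016],"turn": 0},
    {"xyz": [0.01,-0.058,0.0022],"turn": 0},
    {"xyz": [0.015,-0.072,0.0027],"turn": 0},
    {"xyz": [0.022,-0.085,0.0033],"turn": 0},
    {"xyz": [0.03,-0.097,0.0038],"turn": 0},
    {"xyz": [0.039,-0.109,0.0044],"turn": 0},
    {"xyz": [0.049,-0.12,0.0049],"turn": 0}
  ],
  "grip_force": 25
}}

```text
t: 17.82
tcp_pos: [599.8, -137.7, 306.7]
eef_rot: [0.001, -0.588, 0.809, 0.0]
wrist_force: [1.3, 0.4, -3.9]
gripper_width: 14.7
gripper_force: 34.2
```

Run:
```python
from m import *
h=meas();s=r.get_state();print(s["gripper_width"],s["moment"])
```

```text
handle [ 599.1 -139.3] r 51.54585575676064 yaw 27.167037901442647 ztop 169.91660564604337 n 2162 0.8556518771534893
hub top z 150.88519927908536 [ 552.9 -164.7  150.8]
force [ 1.3  0.4 -3.9] grasp [ 599.8 -137.7  151.7]
bolt_hub [ 550.6 -167.4  140.7] 0.82
bolt_handle [ 597.6 -137.8  145.6] 0.71
14.949366471066774 [ 0.2 -0.5 -0.1]
```

Forces are tiny, so I continue.

```bash
cat > f.py <<'E'
from h import *
import sys
f0,n,rr=float(sys.argv[1]),int(sys.argv[2]),51.5
s,t,R=pose();R[:2,2]=0;R[2,:2]=0;p0=np.radians(f0)
for i in range(1,n+1):
    q=np.radians(f0-5*i);d=R.T@np.array([*(rr*np.array([np.cos(q)-np.cos(p0),np.sin(q)-np.sin(p0)])),-12*5*i/360])/300
    print('{"xyz": [%.3f, %.3f, %.4f], "turn": 0},'%tuple(d),end=" ")
print()
E
python3 f.py 27.5 18; python3 f.py -62.5 18;python3 f.py -152.5 18
```

```text
{"xyz": [0.011, -0.010, 0.0006], "turn": 0}, {"xyz": [0.023, -0.019, 0.0011], "turn": 0}, {"xyz": [0.035, -0.028, 0.0017], "turn": 0}, {"xyz": [0.049, -0.035, 0.0022], "turn": 0}, {"xyz": [0.062, -0.040, 0.0028], "turn": 0}, {"xyz": [0.077, -0.045, 0.0033], "turn": 0}, {"xyz": [0.091, -0.048, 0.0039], "turn": 0}, {"xyz": [0.106, -0.050, 0.0044], "turn": 0}, {"xyz": [0.121, -0.051, 0.0050], "turn": 0}, {"xyz": [0.136, -0.051, 0.0056], "turn": 0}, {"xyz": [0.151, -0.049, 0.0061], "turn": 0}, {"xyz": [0.165, -0.046, 0.0067], "turn": 0}, {"xyz": [0.180, -0.041, 0.0072], "turn": 0}, {"xyz": [0.194, -0.036, 0.0078], "turn": 0}, {"xyz": [0.207, -0.029, 0.0083], "turn": 0}, {"xyz": [0.220, -0.021, 0.0089], "turn": 0}, {"xyz": [0.232, -0.012, 0.0094], "turn": 0}, {"xyz": [0.243, -0.002, 0.0100], "turn": 0}, 
{"xyz": [0.010, 0.011, 0.0006], "turn": 0}, {"xyz": [0.019, 0.023, 0.0011], "turn": 0}, {"xyz": [0.028, 0.035, 0.0017], "turn": 0}, {"xyz": [0.035, 0.049, 0.0022], "turn": 0}, {"xyz": [0.040, 0.062, 0.0028], "turn": 0}, {"xyz": [0.045, 0.077, 0.0033], "turn": 0}, {"xyz": [0.048, 0.091, 0.
[... 613 characters left out ...]
028, 0.0017], "turn": 0}, {"xyz": [-0.049, 0.035, 0.0022], "turn": 0}, {"xyz": [-0.062, 0.040, 0.0028], "turn": 0}, {"xyz": [-0.077, 0.045, 0.0033], "turn": 0}, {"xyz": [-0.091, 0.048, 0.0039], "turn": 0}, {"xyz": [-0.106, 0.050, 0.0044], "turn": 0}, {"xyz": [-0.121, 0.051, 0.0050], "turn": 0}, {"xyz": [-0.136, 0.051, 0.0056], "turn": 0}, {"xyz": [-0.151, 0.049, 0.0061], "turn": 0}, {"xyz": [-0.165, 0.046, 0.0067], "turn": 0}, {"xyz": [-0.180, 0.041, 0.0072], "turn": 0}, {"xyz": [-0.194, 0.036, 0.0078], "turn": 0}, {"xyz": [-0.207, 0.029, 0.0083], "turn": 0}, {"xyz": [-0.220, 0.021, 0.0089], "turn": 0}, {"xyz": [-0.232, 0.012, 0.0094], "turn": 0}, {"xyz": [-0.243, 0.002, 0.0100], "turn": 0},
```

>>> {"fn": "carry_out", "kwargs": {
  "deltas": [
    {"xyz": [0.011,-0.01,0.0006],"turn": 0},
    {"xyz": [0.023,-0.019,0.0011],"turn": 0},
    {"xyz": [0.035,-0.028,0.0017],"turn": 0},
    {"xyz": [0.049,-0.035,0.0022],"turn": 0},
    {"xyz": [0.062,-0.04,0.0028],"turn": 0},
    {"xyz": [0.077,-0.045,0.0033],"turn": 0},
    {"xyz": [0.091,-0.048,0.0039],"turn": 0},
    {"xyz": [0.106,-0.05,0.0044],"turn": 0},
    {"xyz": [0.121,-0.051,0.005],"turn": 0},
    {"xyz": [0.136,-0.051,0.0056],"turn": 0},
    {"xyz": [0.151,-0.049,0.0061],"turn": 0},
    {"xyz": [0.165,-0.046,0.0067],"turn": 0},
    {"xyz": [0.18,-0.041,0.0072],"turn": 0},
    {"xyz": [0.194,-0.036,0.0078],"turn": 0},
    {"xyz": [0.207,-0.029,0.0083],"turn": 0},
    {"xyz": [0.22,-0.021,0.0089],"turn": 0},
    {"xyz": [0.232,-0.012,0.0094],"turn": 0},
    {"xyz": [0.243,-0.002,0.01],"turn": 0}
  ]
}}

```text
t: 19.47
tcp_pos: [577.1, -209.2, 303.5]
eef_rot: [-0.002, -0.588, 0.809, -0.002]
wrist_force: [3.1, -4.5, -3.9]
gripper_width: 14.8
gripper_force: 34.7
```

Run:
```python
from m import *
h=meas();s=r.get_state();print(s["gripper_width"],s["moment"])
```

```text
handle [ 576.2 -211.6] r 53.91098321488395 yaw -64.77468054989221 ztop 167.76966687463857 n 2701 1.5522672258585175
hub top z 103.10105499269905 [ 548.2 -168.8  103.8]
force [ 3.1 -4.5 -3.9] grasp [ 577.1 -209.2  148.5]
bolt_handle [ 577.  -207.8  144.4] 0.83
15.180969170309982 [-1.4 -0.6 -0.1]
```

Outward force is about 5 N, so I use a slightly larger circle shifted to −y, following the lean.

```bash
cat > g.py <<'E'
from h import *
import sys
a=float(sys.argv[1]);n=int(sys.argv[2]);c=(float(sys.argv[3]),float(sys.argv[4]));rad=float(sys.argv[5])
th=[a-5*i for i in range(1,n+1)]
s,t,R=pose();arc(th,rad,[152.4-12*(72.5-x)/360 for x in th],c,np.degrees(np.arctan2(R[1,1],R[0,1])))
E
python3 g.py -62.5 13 552.6 -164.8 53.5
```

```text
{"xyz": [0.021, 0.006, 0.004], "turn": 0.000}, {"xyz": [0.031, 0.018, 0.004], "turn": 0.000}, {"xyz": [0.039, 0.031, 0.005], "turn": 0.000}, {"xyz": [0.047, 0.045, 0.006], "turn": 0.000}, {"xyz": [0.053, 0.059, 0.006], "turn": 0.000}, {"xyz": [0.058, 0.074, 0.007], "turn": 0.000}, {"xyz": [0.061, 0.089, 0.007], "turn": 0.000}, {"xyz": [0.063, 0.105, 0.008], "turn": 0.000}, {"xyz": [0.064, 0.120, 0.008], "turn": 0.000}, {"xyz": [0.064, 0.136, 0.009], "turn": 0.000}, {"xyz": [0.062, 0.151, 0.010], "turn": 0.000}, {"xyz": [0.058, 0.166, 0.010], "turn": 0.000}, {"xyz": [0.054, 0.181, 0.011], "turn": 0.000}
```

>>> {"fn": "carry_out", "kwargs": {
  "deltas": [
    {"xyz": [0.016,0.006,0.001],"turn": 0},
    {"xyz": [0.03,0.018,0.002],"turn": 0},
    {"xyz": [0.039,0.031,0.003],"turn": 0},
    {"xyz": [0.047,0.045,0.0035],"turn": 0},
    {"xyz": [0.053,0.059,0.004],"turn": 0},
    {"xyz": [0.058,0.074,0.0045],"turn": 0},
    {"xyz": [0.061,0.089,0.005],"turn": 0},
    {"xyz": [0.063,0.105,0.0055],"turn": 0},
    {"xyz": [0.064,0.12,0.006],"turn": 0},
    {"xyz": [0.064,0.136,0.0065],"turn": 0},
    {"xyz": [0.062,0.151,0.007],"turn": 0},
    {"xyz": [0.058,0.166,0.0076],"turn": 0},
    {"xyz": [0.054,0.181,0.0082],"turn": 0}
  ]
}}

```text
t: 20.7
tcp_pos: [520.2, -205.3, 301.0]
eef_rot: [0.0, -0.588, 0.809, 0.0]
wrist_force: [-0.2, 0.8, -5.0]
gripper_width: 15.3
gripper_force: 33.9
```

```bash
python3 - <<'E'
from m import *
h=meas();s=r.get_state();print(s["gripper_width"],s["moment"])
E
python3 g.py -127.5 14 552.6 -164.8 53.5
```

```text
handle [ 519.4 -206.9] r 55.54265990305012 yaw -127.43303357462798 ztop 165.1977398292682 n 2649 1.5637934944355956
hub top z 147.35437705304562 [ 545.  -165.7  147.3]
force [-0.2  0.8 -5. ] grasp [ 520.2 -205.3  146. ]
bolt_handle [ 516.  -206.   139.7] 0.79
14.993600010063037 [-0.1  0.1 -0. ]
{"xyz": [0.001, 0.013, 0.001], "turn": 0.000}, {"xyz": [-0.007, 0.027, 0.002], "turn": 0.000}, {"xyz": [-0.015, 0.040, 0.002], "turn": 0.000}, {"xyz": [-0.024, 0.053, 0.003], "turn": 0.000}, {"xyz": [-0.035, 0.064, 0.004], "turn": 0.000}, {"xyz": [-0.046, 0.075, 0.004], "turn": 0.000}, {"xyz": [-0.058, 0.084, 0.005], "turn": 0.000}, {"xyz": [-0.071, 0.093, 0.005], "turn": 0.000}, {"xyz": [-0.085, 0.100, 0.006], "turn": 0.000}, {"xyz": [-0.099, 0.106, 0.006], "turn": 0.000}, {"xyz": [-0.114, 0.111, 0.007], "turn": 0.000}, {"xyz": [-0.129, 0.115, 0.008], "turn": 0.000}, {"xyz": [-0.145, 0.117, 0.008], "turn": 0.000}, {"xyz": [-0.160, 0.117, 0.009], "turn": 0.000}
```

>>> {"fn": "carry_out", "kwargs": {
  "deltas": [
    {"xyz": [0.001,0.013,0.001],"turn": 0},
    {"xyz": [-0.007,0.027,0.0016],"turn": 0},
    {"xyz": [-0.015,0.04,0.0022],"turn": 0},
    {"xyz": [-0.024,0.053,0.0028],"turn": 0},
    {"xyz": [-0.035,0.064,0.0034],"turn": 0},
    {"xyz": [-0.046,0.075,0.004],"turn": 0},
    {"xyz": [-0.058,0.084,0.0046],"turn": 0},
    {"xyz": [-0.071,0.093,0.0052],"turn": 0},
    {"xyz": [-0.085,0.1,0.0058],"turn": 0},
    {"xyz": [-0.099,0.106,0.0064],"turn": 0},
    {"xyz": [-0.114,0.111,0.007],"turn": 0},
    {"xyz": [-0.129,0.115,0.0076],"turn": 0},
    {"xyz": [-0.145,0.117,0.0082],"turn": 0},
    {"xyz": [-0.16,0.117,0.009],"turn": 0}
  ]
}}

```text
t: 22.02
tcp_pos: [501.9, -148.7, 298.7]
eef_rot: [-0.0, -0.588, 0.809, 0.0]
wrist_force: [-1.6, -0.6, -2.7]
gripper_width: 14.9
gripper_force: 34.1
```

```bash
python3 - <<'E'
from m import *
h=meas();s=r.get_state();print(s["gripper_width"],s["moment"])
E
python3 g.py -197.5 18 552.6 -164.3 53
```

```text
handle [ 501.3 -150.5] r 53.39397468886861 yaw 166.6280310228527 ztop 162.99146227154793 n 2696 1.5655878833644303
hub top z 144.57126320303894 [ 552.6 -163.3  142.9]
force [-1.6 -0.6 -2.7] grasp [ 501.9 -148.7  143.7]
bolt_hub [ 551.8 -163.   134.1] 0.84
bolt_handle [ 497.9 -151.8  134.4] 0.61
14.832705716229016 [0.1 0.5 0. ]
{"xyz": [-0.017, -0.000, 0.001], "turn": 0.000}, {"xyz": [-0.032, -0.002, 0.001], "turn": 0.000}, {"xyz": [-0.047, -0.006, 0.002], "turn": 0.000}, {"xyz": [-0.062, -0.010, 0.002], "turn": 0.000}, {"xyz": [-0.076, -0.016, 0.003], "turn": 0.000}, {"xyz": [-0.090, -0.023, 0.004], "turn": 0.000}, {"xyz": [-0.103, -0.031, 0.004], "turn": 0.000}, {"xyz": [-0.115, -0.040, 0.005], "turn": 0.000}, {"xyz": [-0.127, -0.051, 0.005], "turn": 0.000}, {"xyz": [-0.137, -0.062, 0.006], "turn": 0.000}, {"xyz": [-0.147, -0.074, 0.006], "turn": 0.000}, {"xyz": [-0.155, -0.087, 0.007], "turn": 0.000}, {"xyz": [-0.162, -0.101, 0.007], "turn": 0.000}, {"xyz": [-0.168, -0.115, 0.008], "turn": 0.000}, {"xyz": [-0.173, -0.130, 0.008], "turn": 0.000}, {"xyz": [-0.176, -0.145, 0.009], "turn": 0.000}, {"xyz": [-0.179, -0.160, 0.010], "turn": 0.000}, {"xyz": [-0.179, -0.175, 0.010], "turn": 0.000}
```

>>> {"fn": "carry_out", "kwargs": {
  "deltas": [
    {"xyz": [-0.017,0,0.0006],"turn": 0},
    {"xyz": [-0.032,-0.002,0.0012],"turn": 0},
    {"xyz": [-0.047,-0.006,0.0018],"turn": 0},
    {"xyz": [-0.062,-0.01,0.0024],"turn": 0},
    {"xyz": [-0.076,-0.016,0.003],"turn": 0},
    {"xyz": [-0.09,-0.023,0.0036],"turn": 0},
    {"xyz": [-0.103,-0.031,0.0042],"turn": 0},
    {"xyz": [-0.115,-0.04,0.0048],"turn": 0},
    {"xyz": [-0.127,-0.051,0.0054],"turn": 0},
    {"xyz": [-0.137,-0.062,0.006],"turn": 0},
    {"xyz": [-0.147,-0.074,0.0065],"turn": 0},
    {"xyz": [-0.155,-0.087,0.007],"turn": 0},
    {"xyz": [-0.162,-0.101,0.0075],"turn": 0},
    {"xyz": [-0.168,-0.115,0.008],"turn": 0},
    {"xyz": [-0.173,-0.13,0.0085],"turn": 0},
    {"xyz": [-0.176,-0.145,0.009],"turn": 0},
    {"xyz": [-0.179,-0.16,0.0097],"turn": 0},
    {"xyz": [-0.179,-0.175,0.0103],"turn": 0},
    {"xyz": [-0.179,-0.175,0.0103],"turn": 0},
    {"xyz": [-0.179,-0.175,0.0103],"turn": 0}
  ]
}}

```text
t: 23.83
tcp_pos: [570.4, -113.4, 296.0]
eef_rot: [0.003, -0.589, 0.808, -0.0]
wrist_force: [2.4, 5.5, -1.4]
gripper_width: 14.8
gripper_force: 34.2
```

Run:
```python
from m import *
h=meas('w6.png');s=r.get_state();print(s["gripper_width"],s["moment"],s["t"])
```

```text
handle [ 570.4 -114.8] r 50.96742738254003 yaw 70.25019286029773 ztop 160.20957372436223 n 2445 1.7885603281877034
hub top z 139.92667168292166 [ 552.8 -164.2  139.9]
force [ 2.4  5.5 -1.4] grasp [ 570.4 -113.4  141. ]
bolt_hub [ 550.  -166.1  127.8] 0.83
bolt_handle [ 570.1 -112.2  137. ] 0.93
15.267525736735955 [ 1.3 -0.4 -0. ] 23.9833
```

View pics/w6.png

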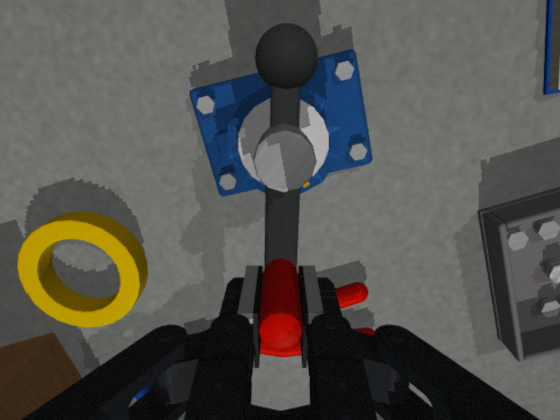

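The hub has come down 11.9 mm (top 151.8 → 139.9) after about 362° clockwise. The handle at (280,300) is still gripped and the bystanders are in place. I hand in.

```bash
python3 -c "
from plant import r
print(r.hand_in())"
```

```text
the job is handed in; nothing more can be done
None
```

The bolt was set on the boss rim and turned back until it dropped about 9 mm. It was then turned forward about 362° (12 mm down) and handed in at 24 s with the crank handle still gripped; the judge's verdict was not shown.

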